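# Turn over a hot drive carrier with the spatula

### The arm

A 7-joint arm with a two-finger parallel gripper is mounted at the origin on the work surface. World frame = base frame: x ahead of the robot, y to its left, z up, the work surface at z = 0. Lengths are in m, angles in rad, forces in N, time in s.
With the tool pointing down it reaches from about 0.4 to 0.9 m from the base axis. Payload 5.6 kg.
Tool frame: the origin (TCP) lies where the fingers leave the gripper's body, on its centre line; the fingertips stand 88 mm ahead of it and the grasp point (between the pads) lies 69 mm ahead of it; z points along the fingers, y is the direction in which the jaws open and shut (so a half turn about z gives the same grasp; the last joint's range is limited). The gripper opens to 92 mm and grips with 3 to 60 N. Pads are 20 mm wide; open, the fingers measure 128 mm over their backs; the gripper's body (75 mm by 189 mm) begins 69 mm behind the grasp point.
Start: joints at [1.169, 0.468, -0.012, 1.603, 0.006, 1.071, -0.056], TCP at [0.228, -0.609, 0.303] pointing down, gripper open.
Joint ranges: [-2.53, 2.53], [-0.31, 2.02], [-1.57, 1.55], [0.28, 2.44], [-1.29, 4.43], [0.15, 1.84], [-2.92, 2.92]. Speed limits (rad/s): [2.57, 2.57, 3.14, 3.14, 3.14, 3.14, 3.14].

### API

Orientations are given as a unit quaternion [w, x, y, z].
In Python, from bench import status, optics, arm gives the robot as it stands.
- The arm moves only by the shell command python3 -m jog 'ROWS' [FORCE]. ROWS is JSON, one flat list of numbers, 5 for each row, row after row: the opening, from 0 (shut) to 1 (fully open), then the shift along the tool's x, y, z in cm, then the turn about the tool's z in degrees. A call has 1 to 12 rows; each row is the pose to reach, as a shift and turn from the pose measured when the call began, along the tool's axes at that moment; what a row does not reach only later rows make up. A row lasts 1/10 s, in which the tool goes at most 50 mm and 8.59 degrees, less where a joint would pass 70% of its speed; a pose out of reach is approached as far as the arm can. A call with a gripper value outside its range is refused whole. The fingers move at their own pace and stop on an object; FORCE is the grip in N (left out, the last holds). Time passes only in rows, so rows that repeat a pose let the fingers close. It gives the time, the measured TCP pose, the force and the opening at its end, in the units of the state.
- status.read_state(): the state, without advancing time (a new reading comes with each control period).
- optics.grab_frame(name): name is "scene" or "top" or "wrist"; returns the picture (400x640x3 uint8, red, green, blue); there is no depth.
- optics.get_calibration(name): a dict with "vfov" (degrees; the focal length in pixels is half the picture's height over the tangent of half this angle, whatever the lens; pixels are square), "cx", "cy" (the principal point, pixels), "xyz" and "rotation" of the camera in the world; the wrist camera has in their place "tool_from_camera" (4x4, takes a point from camera to tool coordinates, whose origin is the TCP and whose axes are the flange's). Camera axes: x right, y up, looking along -z (the intrinsics and any distortion apply to the point x, -y, -z); pixel columns grow to the right and rows downward; lengths in m; the calibration is good to about 2 mm. A picture is of the moment at which its call begins: read the wrist's pose just before it. get_calibration takes no time and is no camera call.
- arm.sign_off(): hands the job in, once; it reports no verdict.
Trained networks look in the newest picture that a camera, given by its name, has taken for a name from the list of things; names that differ only in an ending like _2 or _b are one class to them, and where a whole thing is asked for, a point or a joint stands for the part that bears it (a point fixed in the world has none). Each returns a list of dicts, best first, with "score" (0 to 1); they miss things now and then, are a little off and sometimes report something else, mostly with a low value. They report only what shows in the picture. A call takes as long as a camera call. They do not tell look-alikes from the thing itself.
- optics.recognise(camera, target): "box" ([left, top, width, height] as shares, 0 to 1, of the picture: columns of its width, rows of its height, round what is visible of it).
- optics.cut_out(camera, target): "pixels" (400x640 bool, what is visible of it) and "box" ([left, top, width, height] as shares, 0 to 1, of the picture: columns of its width, rows of its height, round what is visible of it).
- optics.mark_of(camera, target): "point" ([row, column] as shares, 0 to 1, of the picture: columns of its width, rows of its height: a listed point, or the origin of a listed thing).
The state is a dict: "clock": time; "qpos": joint angles; "qd": joint speeds; "joint_torque": joint torques, N m; "eef_pos": TCP position; "tcp_rot": TCP orientation; "contact_force": force on the tool from outside, world axes, zero at the start; "torque": the same for the moment, N m; "grip_width": finger opening in m.
Only numpy, scipy, OpenCV 4.12 (cv2) and the standard library are available. Lean on these libraries where they do the work, as an engineer would, in place of code of your own. Each camera call takes 0.05 s, during which the arm holds its last target. There are 200 camera calls.

### The job

The steel drive carrier on the rubber mat has just come out of the recorder: it lies open side down and is too hot to touch. Take the spatula from its rest and with it flip the carrier over, open side up, on the mat; then, with the spatula, push it along the mat until it lies flush and square against the aluminium stop bar. Finally lay the spatula's blade flat in its rest again, inside the rims, handle over the open side as before; the gripper and arm must not touch the carrier at any time, and the other things are left where they are.

Things in the scene. Friction and masses are not known exactly. Their poses are not given: they have to be found in the camera images.
- carrier: Steel tray 100 (x) x 104 (y) x 20 mm, ~0.14 kg, black stripes on the base's outside; starts upside down, like a low bridge. Base 4 mm thick at z 16-20 mm; 4 mm walls, 16 mm high, along both y sides and the +x end. Origin: footprint centre in the plane of the wall edges (on the mat at the start); z is up at the start, down once turned. +x faces the stop bar at the start, within 0.2 rad
- mat: Black rubber mat, fixed, 420 (x) x 180 (y) x 4 mm, with an aluminium stop bar on it, 150 mm along y, 24 mm along x, 20 mm high above the mat. Origin: centre of the mat's underside; x points towards the bar. The carrier starts near x = -100 mm, y = 0; turned over and flush with the bar, its centre is at x = 120 mm
- spatula: Spatula, 0.17 kg. Steel blade 90 (x) x 60 (y) x 3 mm; origin: centre of the blade's underside, z up, x to the blade's tip. From the blade's rear (x -43, z 5 mm) a straight black handle, 20 mm wide (y, flat upright sides), 14 mm thick, 130 mm long, rises backwards (-x) at 35 degrees. It stands by itself, blade flat, handle in the air
- carrier_slot (a point): middle of the carrier's open -x end, on the plane of the wall edges: a slot 96 mm wide and 16 mm high that leads under the base while it is upside down
- stop_face (a point): middle of the stop bar's face that looks to the carrier, at the mat's top: x = 170 mm, z = 4 mm in the mat's frame
- spatula_grip (a point): point on the middle of the spatula's handle where it can be gripped across its 20 mm width: 90 mm up the handle's axis, at x = -117, y = 0, z = 57 mm in the spatula's frame (the handle goes on 40 mm further up)
- rest: Grey plastic spatula rest, fixed: plate 124 (x) x 98 (y) x 4 mm with rims 4 mm thick, 8 mm high above the plate, on the y sides and the +x end; -x end open. Origin: centre of its underside. The blade lies in it, centred within 5 mm, x along the rest's x; the handle rises over the open -x end
- disk: bystander: bare 3.5-inch hard disk, aluminium block 147 x 102 x 26 mm, origin centre of its underside
- router: bystander: black box 120 x 170 x 30 mm, origin centre of its underside
- mug: bystander: white mug, 80 mm across, 90 mm high, origin centre of its underside
- cup: bystander: small steel bowl, 70 mm across, 30 mm high, origin centre of its underside
- driver: bystander: screwdriver with black handle, 170 mm long, lying along its own x
- adapter: bystander: black power adapter 90 x 50 x 32 mm, origin centre of its underside
Mind the look-alikes: they are no part of the job. Of the things shaped like the spatula, the steel one is meant.

How it is judged:
By the outcome, as a careful person would: the job done as asked, in the order asked, and still so for the second after the job is handed in, with the robot touching nothing.
It also fails if it takes over 59 s, if anything falls off the work surface, if the arm or the gripper's body presses on something with over 40 N, if the wrist force passes 120 N, or if a joint passes its speed limit or range.

## Working session

There is one attempt and no reset: what is moved stays moved. The work goes in short steps, Python scripts to look and compute and a shell command to move; the robot and the scene stay as the last step left them, time stands still between calls to the robot, and variables do not carry over. Pictures are saved under pics/ and viewed, on a budget of 15 in all, crops included, one or two more only if the job needs it, and the job is handed in when it is done.

```bash
ls; mkdir -p pics
python3 - <<'E'
from bench import status, optics, arm
import cv2, numpy as np
s=status.read_state()
print({k:np.round(v,3).tolist() for k,v in s.items()})
for n in("scene","top","wrist"):
    c=optics.get_calibration(n); print(n,{k:np.round(v,4).tolist() if not isinstance(v,str) else v for k,v in c.items()})
a=optics.grab_frame("top"); b=optics.grab_frame("scene")
cv2.imwrite("pics/top.png",a[:,:,::-1]); cv2.imwrite("pics/scene.png",b[:,:,::-1])
for t in("carrier","carrier_slot","stop_face","spatula","spatula_grip","rest","mat"):
    for cam in ("top","scene"):
        print(t,cam,[(np.round([d["point"][1]*640,d["point"][0]*400],1).tolist(),round(d["score"],2)) for d in optics.mark_of(cam,t)])
E
```

```text
pics
{'clock': 0.0, 'qpos': [1.169, 0.468, -0.012, 1.604, 0.006, 1.071, -0.056], 'qd': [-0.0, 0.0, -0.001, -0.001, 0.0, 0.001, -0.001], 'joint_torque': [0.0, -52.056, -0.013, -24.375, -0.057, 0.017, 0.0], 'eef_pos': [0.228, -0.608, 0.302], 'tcp_rot': [-0.001, 0.984, 0.178, -0.0], 'contact_force': [-0.287, -0.177, -1.292], 'torque': [-0.043, 0.033, 0.018], 'grip_width': 0.092}
scene {'vfov': 50.92, 'cx': 325.7093, 'cy': 204.2181, 'xyz': [1.1237, -0.2488, 1.2245], 'rotation': [0.8092, 0.2156, 0.1423, 0.5277]}
top {'vfov': 43.8656, 'cx': 311.2772, 'cy': 197.4227, 'xyz': [0.2455, 0.0248, 1.563], 'rotation': [-0.7037, -0.0663, 0.064, 0.7045]}
wrist {'vfov': 65.6227, 'cx': 321.5986, 'cy': 194.8513, 'tool_from_camera': [[0.0006, 0.9688, 0.2479, 0.0691], [1.0, -0.0006, -0.0004, 0.0002], [-0.0002, 0.2479, -0.9688, -0.083], [0.0, 0.0, 0.0, 1.0]]}
carrier top [([343.0, 206.6], 0.91)]
carrier scene [([302.0, 223.0], 0.74)]
carrier_slot top [([362.3, 203.1], 0.68), ([438.8, 221.3], 0.26)]
carrier_slot scene [([285.4, 227.6], 0.88)]
stop_face top [([256.0, 197.9], 0.94)]
stop_face scene [([380.6, 199.1], 0.77)]
spatula top [([427.5, 186.8], 0.82), ([429.7, 293.9], 0.7), ([272.7, 128.3], 0.63)]
spatula scene [([226.7, 272.7], 0.79), ([201.7, 185.1], 0.73)]
spatula_grip top [([437.1, 220.7], 0.98), ([414.6, 331.8], 0.87), ([276.5, 128.4], 0.53)]
spatula_grip scene [([206.0, 146.7], 0.97), ([227.1, 273.6], 0.48), ([358.3, 292.3], 0.4), ([301.3, 221.9], 0.38)]
rest top [([429.4, 187.8], 0.72)]
rest scene [([226.1, 272.5], 0.59)]
mat top [([312.2, 199.9], 0.96)]
mat scene []
```

```bash
cat > h.py <<'E'
from bench import status, optics, arm
import cv2, numpy as np
from scipy.spatial.transform import Rotation as R
def Rq(q): return R.from_quat([q[1],q[2],q[3],q[0]]).as_matrix()
def cam(n, st=None):
    c=optics.get_calibration(n); f=200/np.tan(np.radians(c["vfov"]/2))
    if n=="wrist":
        st=st or status.read_state(); T=np.array(c["tool_from_camera"]); M=Rq(st["tcp_rot"])
        return f,c["cx"],c["cy"],M@T[:3,:3],np.array(st["eef_pos"])+M@T[:3,3],c
    return f,c["cx"],c["cy"],Rq(c["rotation"]),np.array(c["xyz"]),c
def back(n,u,v,z,st=None):
    f,cx,cy,M,t,_=cam(n,st); d=M@np.array([(u-cx)/f,-(v-cy)/f,-1.]); return t+d*(z-t[2])/d[2]
def proj(n,p,st=None):
    f,cx,cy,M,t,_=cam(n,st); q=M.T@(np.array(p)-t); return np.array([cx-f*q[0]/q[2],cy+f*q[1]/q[2]])
E
python3 - <<'E'
from h import *
print([ (n,optics.get_calibration(n).keys()) for n in("top","wrist")])
print('mat',back("top",312.2,199.9,.0)); 
for n,u,v,z in [("top",343,206.6,.004),("top",362.3,203.1,.004),("scene",302,223,.004),("scene",285.4,227.6,.004),("top",256,197.9,.004),("scene",380.6,199.1,.004),("top",427.5,186.8,.004),("top",429.7,293.9,.004),("scene",226.7,272.7,.004),("scene",201.7,185.1,.004),("top",437.1,220.7,.061),("top",414.6,331.8,.061),("scene",206,146.7,.061),("top",429.4,187.8,0)]:
    print(n,u,v,np.round(back(n,u,v,z),4))
E
```

```text
[('top', dict_keys(['vfov', 'cx', 'cy', 'xyz', 'rotation'])), ('wrist', dict_keys(['vfov', 'cx', 'cy', 'tool_from_camera']))]
mat [0.52937665 0.02683656 0.        ]
top 343 206.6 [ 0.5068 -0.0711  0.004 ]
top 362.3 203.1 [ 0.5181 -0.1327  0.004 ]
scene 302 223 [ 0.5124 -0.0683  0.004 ]
scene 285.4 227.6 [ 0.5062 -0.124   0.004 ]
top 256 197.9 [0.5354 0.2063 0.004 ]
scene 380.6 199.1 [0.5354 0.2087 0.004 ]
top 427.5 186.8 [ 0.5708 -0.3426  0.004 ]
top 429.7 293.9 [ 0.234  -0.3346  0.004 ]
scene 226.7 272.7 [ 0.5781 -0.3442  0.004 ]
scene 201.7 185.1 [ 0.2366 -0.3292  0.004 ]
top 437.1 220.7 [ 0.4533 -0.3537  0.061 ]
top 414.6 331.8 [ 0.1256 -0.2724  0.061 ]
scene 206 146.7 [ 0.13   -0.2695  0.061 ]
top 429.4 187.8 [ 0.5683 -0.3495  0.    ]
```

View pics/top.png

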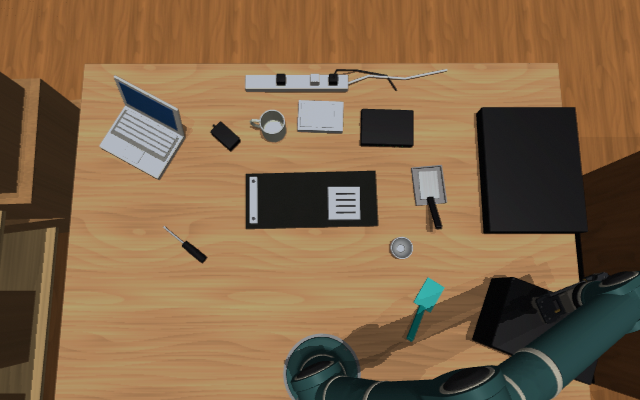

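View pics/scene.png

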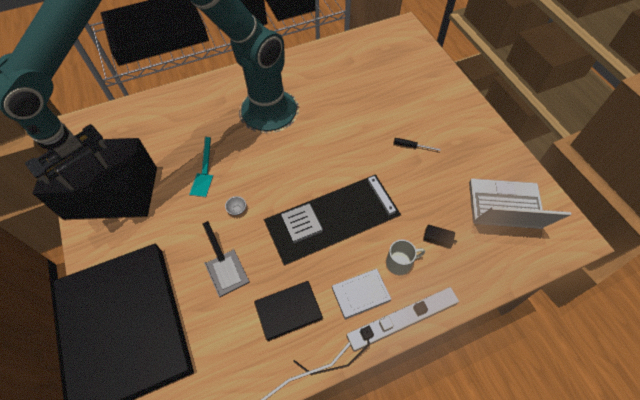

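The top view shows the candidates for the spatula:
- Steel one with a black handle in the grey rest at (428,187), handle end (435,220). This is the one meant.
- Cyan look-alike at (429,294).

The carrier is the striped tray at (343,203), with the bar at (252,200). The white plate at (320,116) and black box at (387,127) are bystanders.

I'm going over the steel spatula for a close check.

```bash
python3 -m jog '[1,28,-16,0,15, 1,28,-16,0,15, 1,28,-16,0,15, 1,28,-16,0,15, 1,28,-16,0,15, 1,28,-16,0,15, 1,28,-16,0,15, 1,28,-16,0,15, 1,28,-16,0,15, 1,28,-16,0,15, 1,28,-16,0,15, 1,28,-16,0,15]'
python3 - <<'E'
from h import *
s=status.read_state(); print(s["clock"],np.round(s["eef_pos"],4),np.round(s["tcp_rot"],4),np.abs(s["qd"]).max())
a=optics.grab_frame("wrist"); cv2.imwrite("pics/w1.png",a[:,:,::-1])
np.save("w1.npy",np.r_[s["eef_pos"],s["tcp_rot"]])
for t,z in(("spatula",.004),("spatula_grip",.061),("rest",0)):
    for d in optics.mark_of("wrist",t):
        v,u=np.array(d["point"])*[400,640]; print(t,round(u),round(v),d["score"],back("wrist",u,v,z,s).round(4))
E
```

```text
clock: 2.0
eef_pos: [0.4334, -0.3616, 0.3027]
tcp_rot: [0.0, 0.999, 0.047, -0.0]
contact_force: [-0.8, 0.2, 0.2]
grip_width: 0.0923
2.0 [ 0.4334 -0.3616  0.3027] [ 1.000e-04  9.989e-01  4.730e-02 -1.000e-04] 0.007063997350945959
spatula 315 45 0.58 [ 0.5782 -0.3412  0.004 ]
spatula_grip 311 158 0.63 [ 0.458  -0.3487  0.061 ]
```

View pics/w1.png

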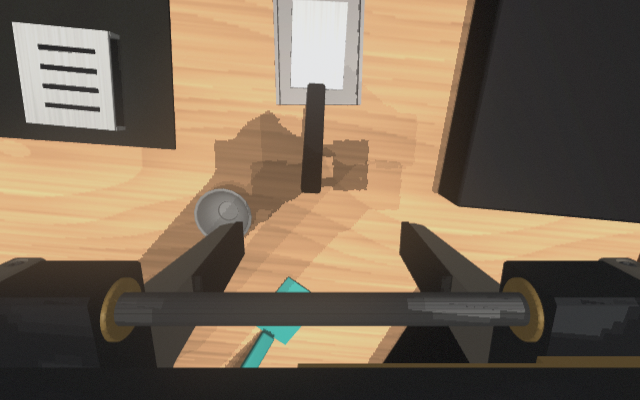

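The wrist view shows the steel blade in the grey rest at (318,45) and its black handle from (316,85) to (311,190), which confirms the choice. The striped carrier is at upper left, corners about (12,22) to (116,130), and the cup at (222,214) is clear of the handle.

Run:
```python
from h import *
p=np.load("w1.npy"); s={"eef_pos":p[:3],"tcp_rot":p[3:]}
B=lambda u,v,z: back("wrist",u,v,z,s)
a=cv2.imread("pics/w1.png"); g=cv2.cvtColor(a,cv2.COLOR_BGR2GRAY); hsv=cv2.cvtColor(a,cv2.COLOR_BGR2HSV)
# handle : dark pixels column centre per row
for v in range(95,190,15):
    r=np.where(g[v,290:335]<50)[0]+290; print(v,r.min(),r.max(),end=' | ')
print()
for v in range(4,86,16):
    r=np.where(g[v,270:370]>212)[0]+270; print(v,r.min(),r.max(),end=' | ')
    l,rr=B(r.min()-.5,v,.007),B(r.max()+.5,v,.007); print(((l+rr)/2).round(4),(l-rr).round(4))
v,u=np.where((g>120)&(hsv[:,:,1]<40)); m=np.zeros_like(g); k=(u<135)&(v<140); m[v[k],u[k]]=255
c=max(cv2.findContours(cv2.morphologyEx(m,cv2.MORPH_CLOSE,np.ones((15,15))),0,2)[0],key=cv2.contourArea)
w=np.array([B(q[0][0],q[0][1],.024)[:2] for q in c]); r=cv2.minAreaRect((w*1000).astype(np.float32)); print("carrier",r,cv2.boxPoints(r).round(0).tolist())
# mat edges via top
t=cv2.imread("pics/top.png"); 
for q in [(246,174),(376.5,171),(378,226),(246,229)]: print(q,back("top",*q,.004).round(4))
```

```text
Traceback (most recent call last):
ValueError: zero-size array to reduction operation minimum which has no identity
```

Run:
```python
from h import *
p=np.load("w1.npy"); s={"eef_pos":p[:3],"tcp_rot":p[3:]}
B=lambda u,v,z: back("wrist",u,v,z,s)
a=cv2.imread("pics/w1.png"); g=cv2.cvtColor(a,cv2.COLOR_BGR2GRAY); hsv=cv2.cvtColor(a,cv2.COLOR_BGR2HSV)
for v in (100,140,185): print(v,g[v,294:332:2].tolist(),hsv[v,294:332:2,1].tolist())
for v in (10,45,75): print(v,g[v,270:370:3].tolist())
m=(((g>120)&(hsv[:,:,1]<40))*255).astype(np.uint8); m[140:]=0;m[:,135:]=0
c=max(cv2.findContours(cv2.morphologyEx(m,cv2.MORPH_CLOSE,np.ones((15,15))),0,2)[0],key=cv2.contourArea)
w=np.array([B(q[0][0],q[0][1],.024)[:2] for q in c]); r=cv2.minAreaRect((w*1000).astype(np.float32)); print("carrier",r,cv2.boxPoints(r).round(0).tolist())
for q in [(246,174),(376.5,171),(378,226),(246,229)]: print(q,back("top",*q,.004).round(4))
```

```text
100 [188, 188, 187, 189, 189, 188, 114, 63, 65, 64, 65, 65, 63, 64, 65, 76, 178, 179, 179] [18, 17, 17, 16, 18, 17, 21, 45, 44, 44, 44, 44, 45, 41, 40, 29, 17, 17, 18]
140 [115, 113, 112, 113, 112, 62, 54, 55, 54, 55, 53, 55, 55, 56, 53, 179, 178, 177, 177] [105, 107, 108, 106, 105, 85, 70, 66, 67, 65, 63, 66, 69, 68, 72, 108, 109, 110, 109]
185 [107, 107, 105, 90, 49, 50, 49, 49, 51, 49, 49, 51, 51, 52, 103, 103, 101, 101, 101] [106, 108, 110, 103, 92, 91, 92, 95, 89, 92, 95, 89, 92, 90, 108, 106, 107, 108, 108]
10 [176, 175, 175, 171, 174, 174, 173, 127, 229, 229, 229, 229, 226, 229, 228, 228, 229, 226, 229, 229, 228, 229, 227, 225, 229, 226, 180, 177, 178, 177, 99, 179, 184, 185]
45 [188, 190, 182, 174, 179, 180, 179, 182, 229, 230, 230, 230, 230, 230, 230, 230, 229, 230, 229, 230, 229, 230, 230, 230, 229, 202, 184, 185, 185, 154, 182, 192, 194, 193]
75 [184, 186, 184, 102, 184, 183, 185, 226, 230, 229, 229, 229, 229, 229, 230, 229, 230, 230, 230, 230, 230, 229, 230, 229, 229, 177, 179, 177, 178, 117, 195, 196, 195, 192]
carrier ((515.12451171875, -72.49696350097656), (104.46481323242188, 101.57566833496094), 0.32548174262046814) [[463.0, -22.0], [463.0, -124.0], [568.0, -123.0], [567.0, -21.0]]
(246, 174) [0.6138 0.2401 0.004 ]
(376.5, 171) [ 0.623  -0.1806  0.004 ]
(378, 226) [ 0.4446 -0.1808  0.004 ]
(246, 229) [0.4356 0.2359 0.004 ]
```

Run:
```python
from h import *
p=np.load("w1.npy"); s={"eef_pos":p[:3],"tcp_rot":p[3:]}
B=lambda u,v,z: back("wrist",u,v,z,s)
a=cv2.imread("pics/w1.png"); g=cv2.cvtColor(a,cv2.COLOR_BGR2GRAY).astype(int)
print(g[84:92,300].tolist(), g[184:198,311].tolist(),g[184:198,305].tolist())
bl=[B(319.7,10,.007),B(318.7,45,.007),B(317,75,.007)]; print(np.round(bl,4))
r=B(305,89,.007); e=B(311,191,.089); print("rear blade edge",r.round(4),"end",e.round(4))
for u,v,z in((315.5,100,.02),(313.7,140,.05),(311,185,.085)): print(B(u,v,z).round(4))
M=Rq(s["tcp_rot"])
print(M.round(3))
```

```text
[229, 229, 230, 192, 178, 187, 186, 188] [50, 49, 49, 50, 52, 50, 49, 49, 48, 141, 170, 172, 172, 172] [48, 49, 48, 49, 49, 49, 49, 49, 63, 146, 171, 172, 173, 172]
[[ 0.6132 -0.3428  0.007 ]
 [ 0.5781 -0.345   0.007 ]
 [ 0.5465 -0.346   0.007 ]]
rear blade edge [ 0.53   -0.3335  0.007 ] end [ 0.4296 -0.3519  0.089 ]
[ 0.5184 -0.347   0.02  ]
[ 0.4762 -0.3495  0.05  ]
[ 0.4347 -0.3514  0.085 ]
[[ 0.996  0.095 -0.   ]
 [ 0.095 -0.996 -0.   ]
 [-0.     0.    -1.   ]]
```

```bash
python3 -m jog '[1,2.6,-0.9,0,2.6, 1,2.6,-0.9,4,2.6, 1,2.6,-0.9,8,2.6, 1,2.6,-0.9,12,2.6, 1,2.6,-0.9,15,2.6, 1,2.6,-0.9,17.2,2.6, 1,2.6,-0.9,17.2,2.6, 1,2.6,-0.9,17.2,2.6]'
python3 - <<'E'
from h import *
s=status.read_state(); print(s["clock"],np.round(s["eef_pos"],4),np.round(s["tcp_rot"],4),np.round(s["contact_force"],1))
a=optics.grab_frame("wrist"); cv2.imwrite("pics/w2.png",a[:,:,::-1])
E
```

```text
clock: 3.0
eef_pos: [0.4591, -0.3495, 0.1309]
tcp_rot: [-0.0, 1.0, 0.025, -0.0]
contact_force: [-0.4, 0.5, -0.3]
grip_width: 0.0917
3.0 [ 0.4591 -0.3495  0.1309] [-0.000e+00  9.997e-01  2.540e-02 -1.000e-04] [-0.4  0.5 -0.3]
```

View pics/w2.png

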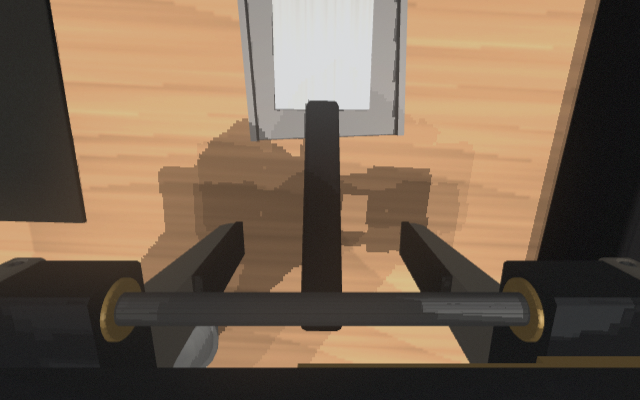

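The wrist view shows the handle centred between the jaws at column 322 and the blade square in the rest (columns 273–371). Closing.

```bash
python3 -m jog '[0,0,0,0,0, 0,0,0,0,0, 0,0,0,0,0, 0,0,0,0,0, 0,0,0,0,0, 0,0,0,0,0]' 58; python3 -m jog '[0,0,0,-2,0, 0,0,0,-6,0, 0,0,0,-8,0, 0,0,0,-8,0, 0,0,0,-8,0]'
python3 - <<'E'
from h import *
s=status.read_state(); print(s["clock"],np.round(s["eef_pos"],4),np.round(s["tcp_rot"],4),np.round(s["contact_force"],1),s["grip_width"])
a=optics.grab_frame("wrist"); cv2.imwrite("pics/w3.png",a[:,:,::-1])
g=cv2.cvtColor(a,cv2.COLOR_RGB2GRAY).astype(int)
print(g[85:125,290].tolist()); 
for v in (10,50,90): print(v,g[v,262:384:3].tolist())
b=cv2.cvtColor(cv2.imread("pics/w2.png"),cv2.COLOR_BGR2GRAY).astype(int); print(b[85:125,290].tolist()); 
for v in (10,50,90): print(v,b[v,262:384:3].tolist())
E
```

```text
clock: 3.65
eef_pos: [0.4596, -0.3498, 0.1318]
tcp_rot: [0.001, 1.0, 0.025, 0.001]
contact_force: [-0.9, -0.8, 0.1]
grip_width: 0.0461
clock: 4.15
eef_pos: [0.4593, -0.3497, 0.2118]
tcp_rot: [0.001, 1.0, 0.025, 0.001]
contact_force: [-0.1, -0.1, -0.3]
grip_width: 0.0058
4.15 [ 0.4593 -0.3497  0.2118] [6.000e-04 9.997e-01 2.540e-02 8.000e-04] [-0.1 -0.1 -0.3] 0.005845109278315969
[234, 234, 234, 234, 233, 233, 234, 234, 234, 234, 234, 233, 234, 234, 234, 234, 233, 233, 233, 234, 234, 234, 233, 234, 233, 233, 187, 132, 172, 189, 191, 182, 177, 177, 176, 177, 176, 176, 177, 177]
10 [179, 132, 174, 176, 177, 176, 177, 178, 229, 233, 233, 232, 233, 233, 231, 233, 234, 232, 233, 234, 233, 232, 234, 232, 234, 233, 234, 231, 229, 233, 232, 232, 216, 182, 182, 181, 182, 176, 148, 183, 187]
50 [185, 187, 138, 183, 183, 183, 184, 184, 140, 234, 234, 234, 234, 234, 234, 234, 234, 235, 234, 235, 234, 235, 234, 234, 234, 234, 234, 234, 234, 234, 234, 234, 190, 187, 187, 188, 188, 133, 186, 193, 199]
90 [198, 198, 191, 142, 187, 187, 188, 188, 188, 234, 234, 234, 234, 234, 234, 233, 233, 234, 234, 
[... 237 characters left out ...]
45, 151, 152, 151, 153, 150, 151, 151, 150, 151, 151, 151, 152, 151, 151]
10 [152, 153, 153, 153, 215, 216, 215, 217, 217, 218, 216, 215, 213, 217, 216, 217, 217, 216, 218, 218, 217, 215, 217, 218, 216, 218, 218, 218, 218, 218, 216, 214, 213, 217, 216, 218, 216, 178, 156, 155, 156]
50 [157, 158, 157, 158, 214, 218, 218, 218, 218, 218, 218, 218, 219, 218, 219, 218, 219, 219, 219, 219, 219, 219, 219, 219, 219, 219, 219, 218, 218, 219, 219, 219, 218, 218, 218, 218, 218, 161, 163, 162, 163]
90 [160, 160, 160, 160, 154, 217, 218, 219, 217, 217, 218, 218, 217, 216, 217, 218, 218, 217, 217, 218, 219, 218, 218, 218, 217, 218, 218, 218, 218, 218, 219, 218, 218, 218, 218, 218, 167, 165, 166, 164, 165]
```

The fingers are slow, so the lift began before they had closed and the spatula stayed in its rest. I'll open, go back down and close for longer.

```bash
python3 -m jog '[1,0,0,0,0, 1,0,0,0,0, 1,0,0,0,0, 1,0,0,0,0, 1,0,0,3,0, 1,0,0,6,0, 1,0,0,7.5,0, 1,0,0,8.1,0, 1,0,0,8.1,0]'
python3 - <<'E'
from h import *
s=status.read_state(); print(s["grip_width"])
a=optics.grab_frame("wrist"); g=cv2.cvtColor(a,cv2.COLOR_RGB2GRAY).astype(int); cv2.imwrite("pics/w4.png",a[:,:,::-1])
print(g[95:125,290].tolist()); 
for v in (10,90,200): print(v,g[v,262:384:3].tolist())
E
```

```text
clock: 5.1
eef_pos: [0.4589, -0.3494, 0.1295]
tcp_rot: [-0.0, 1.0, 0.025, -0.0]
contact_force: [0.1, 0.6, -0.1]
grip_width: 0.0716
0.07164345290404767
[222, 222, 223, 223, 223, 222, 222, 222, 222, 221, 222, 222, 222, 180, 139, 150, 157, 156, 156, 157, 157, 156, 156, 155, 156, 157, 156, 157, 157, 157]
10 [160, 160, 161, 160, 220, 222, 219, 221, 221, 222, 221, 221, 219, 222, 221, 223, 221, 220, 223, 223, 222, 220, 222, 222, 222, 222, 223, 222, 223, 223, 220, 221, 218, 223, 222, 221, 220, 222, 161, 162, 162]
90 [165, 167, 166, 166, 159, 223, 223, 223, 223, 223, 223, 222, 221, 222, 222, 221, 223, 222, 223, 224, 223, 223, 224, 223, 222, 223, 223, 223, 223, 223, 223, 223, 223, 223, 223, 223, 201, 163, 165, 170, 171]
200 [89, 90, 89, 89, 89, 88, 88, 88, 86, 87, 88, 87, 88, 86, 39, 35, 36, 35, 36, 34, 37, 36, 37, 36, 35, 39, 41, 145, 150, 150, 150, 91, 93, 91, 93, 92, 92, 93, 92, 92, 91]
```

```bash
python3 - <<'E'
from h import *
s=status.read_state(); r=back("wrist",290,108.3,.007,s); print("rear edge",r, "rel TCP x", r-s["eef_pos"])
print(back("wrist",273,90,.007,s),back("wrist",372,90,.007,s))
E
python3 -m jog '[0,0,0,0,0, 0,0,0,0,0, 0,0,0,0,0, 0,0,0,0,0, 0,0,0,0,0, 0,0,0,0,0, 0,0,0,0,0, 0,0,0,0,0, 0,0,0,0,0, 0,0,0,0,0]' 58
```

```text
rear edge [ 0.53198504 -0.32613339  0.007     ] rel TCP x [ 0.07264817  0.02354579 -0.12337167]
[ 0.54257783 -0.31510967  0.007     ] [ 0.54579845 -0.37761827  0.007     ]
clock: 6.15
eef_pos: [0.4593, -0.3497, 0.1304]
tcp_rot: [0.0, 1.0, 0.025, 0.0]
contact_force: [0.2, -0.2, -0.7]
grip_width: 0.0196
```

```bash
python3 -m jog '[0,0,0,-2,0, 0,0,0,-6,0, 0,2,0,-10,-8, 0,5.6,-0.4,-10,-16, 0,5.6,-0.4,-10,-24, 0,5.6,-0.4,-10,-32, 0,5.6,-0.4,-10,-40, 0,5.6,-0.4,-10,-48, 0,5.6,-0.4,-10,-56, 0,5.6,-0.4,-10,-64, 0,5.6,-0.4,-10,-72, 0,5.6,-0.4,-10,-80]'; python3 -m jog '[0,0,0,0,-7.4, 0,0,0,0,-7.4, 0,0,0,0,-7.4]'
python3 - <<'E'
from h import *
s=status.read_state(); print(s["clock"],np.round(s["eef_pos"],4),np.round(s["tcp_rot"],4),s["grip_width"])
a=optics.grab_frame("wrist"); cv2.imwrite("pics/w5.png",a[:,:,::-1]); np.save("w5.npy",np.r_[s["eef_pos"],s["tcp_rot"]])
M=Rq(s["tcp_rot"]); print(np.degrees(np.arctan2(M[1,0],M[0,0])))
E
```

```text
clock: 7.35
eef_pos: [0.5146, -0.3428, 0.2299]
tcp_rot: [-0.0, 0.748, 0.664, -0.0]
contact_force: [0.0, -0.1, -1.6]
grip_width: 0.0195
clock: 7.65
eef_pos: [0.5143, -0.3429, 0.2295]
tcp_rot: [-0.0, 0.704, 0.71, -0.0]
contact_force: [-0.6, 0.2, -1.4]
grip_width: 0.0195
7.65 [ 0.5143 -0.3429  0.2295] [-3.000e-04  7.044e-01  7.098e-01 -2.000e-04] 0.019501228186583442
90.44057339228546
```

View pics/w5.png

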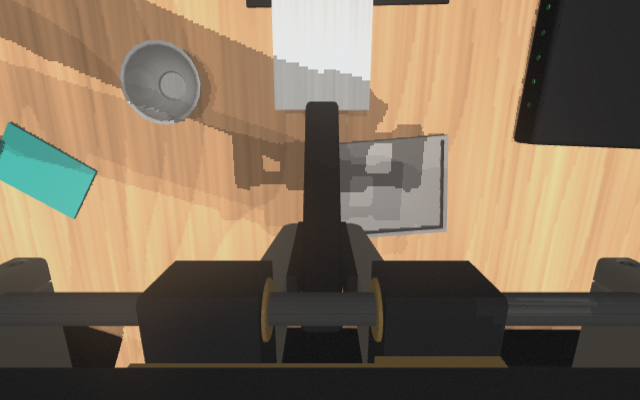

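The spatula is held square: blade at columns 273–372, rear edge at row 109. The carrier lies beyond the top of the picture, so I'll refine its pose from the fixed cameras.

Run:
```python
from h import *
for n in("top","scene"):
    a=optics.grab_frame(n); cv2.imwrite(f"pics/{n}2.png",a[:,:,::-1])
    for d in optics.cut_out(n,"carrier")[:1]:
        m=d["pixels"].astype(np.uint8); c=max(cv2.findContours(m,0,2)[0],key=cv2.contourArea)
        w=np.array([back(n,q[0][0],q[0][1],.024)[:2] for q in c])*1000
        r=cv2.minAreaRect(w.astype(np.float32)); print(n,d["score"],np.round(r[0],1),np.round(r[1],1),r[2],cv2.boxPoints(r).round(0).tolist())
    if n=="top": crop=a[150:250,220:400]; 
    else: crop=a[165:270,180:420]
    cv2.imwrite(f"pics/{n}2c.png",cv2.resize(crop[:,:,::-1],None,fx=3,fy=3,interpolation=cv2.INTER_CUBIC))
t=cv2.imread("pics/top2c.png"); q=cv2.imread("pics/scene2c.png")
H=t.shape[0]+q.shape[0]; o=np.zeros((H,720,3),np.uint8); o[:300,:540]=t; o[300:,:720]=q; cv2.imwrite("pics/c1.png",cv2.resize(o,None,fx=.97,fy=.97)[:600])
```

```text
top 0.55 [513.7 -73.4] [101.1 105.9] 89.5973129272461 [[460.0, -124.0], [566.0, -124.0], [567.0, -23.0], [461.0, -22.0]]
scene 0.71 [520.2 -72.9] [109.7  97. ] 1.1230026483535767 [[464.0, -26.0], [466.0, -123.0], [576.0, -120.0], [574.0, -23.0]]
```

View pics/c1.png

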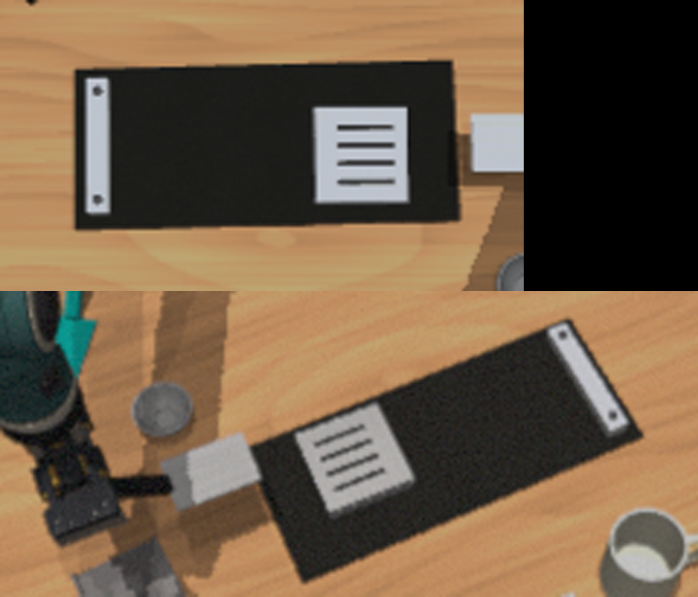

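Carrier is at (0.515, -0.073), yaw about 90°, slot facing the blade. Lowering the blade and inserting it about 25 mm into the slot.

```bash
python3 -m jog '[0,0,-0.05,4,0, 0,0,-0.05,8,0, 0,0,-0.05,9.4,0, 0,0,-0.05,9.4,0, 0,0,-0.05,9.4,0, 0,2.5,-0.05,9.4,0, 0,5,-0.05,9.4,0, 0,7,-0.05,9.4,0, 0,8.3,-0.05,9.4,0, 0,8.3,-0.05,9.4,0, 0,8.3,-0.05,9.4,0]'
python3 - <<'E'
from h import *
a=optics.grab_frame("scene"); cv2.imwrite("pics/s3.png",cv2.resize(a[165:270,180:420][:,:,::-1],None,fx=3,fy=3,interpolation=cv2.INTER_CUBIC))
E
```

```text
clock: 9.0
eef_pos: [0.5139, -0.2608, 0.137]
tcp_rot: [0.001, 0.704, 0.711, -0.0]
contact_force: [-0.6, 0.5, -1.1]
grip_width: 0.0195
```

View pics/s3.png

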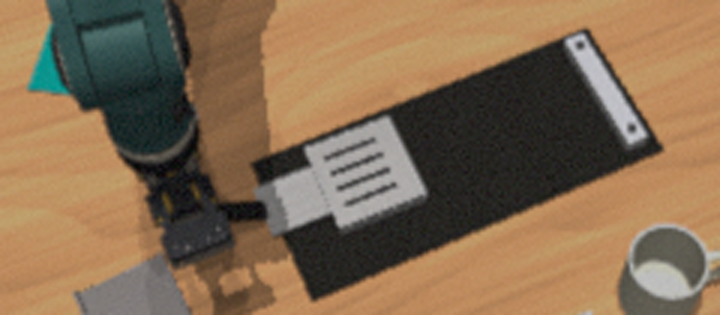

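The blade tip is under the base through the slot and the carrier hasn't moved (corner still at (307,147)). Now levering it up along the arc about its far wall edge.

```bash
python3 -m jog '[0,0,0,-0.6,0, 0,0.1,0,-1.3,0, 0,0.4,0,-2.0,0, 0,0.7,0,-2.7,0, 0,1.0,0,-3.3,0, 0,1.4,0,-3.8,0, 0,1.8,0,-4.3,0, 0,2.3,0,-4.8,0, 0,2.8,0,-5.2,0, 0,3.3,0,-5.6,0, 0,3.9,0,-6.0,0, 0,3.9,0,-6.0,0]'
python3 - <<'E'
from h import *
a=optics.grab_frame("scene"); cv2.imwrite("pics/s4.png",cv2.resize(a[165:270,180:420][:,:,::-1],None,fx=3,fy=3,interpolation=cv2.INTER_CUBIC))
E
```

```text
clock: 10.25
eef_pos: [0.5135, -0.2209, 0.1971]
tcp_rot: [0.001, 0.703, 0.711, -0.0]
contact_force: [-0.2, -0.9, -2.6]
grip_width: 0.0196
```

View pics/s4.png

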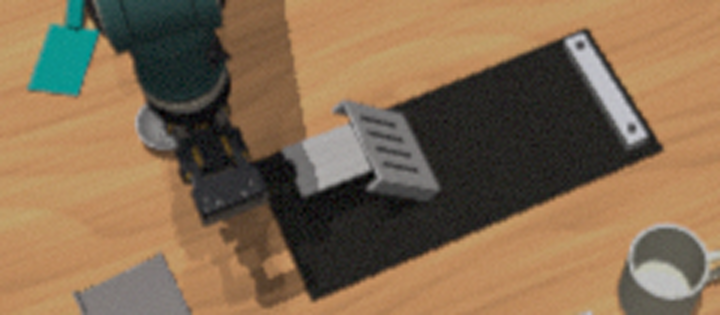

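The carrier is up at about 50° and pivoting cleanly on its far edge without slipping, blade inside. Continuing over the top.

```bash
python3 -m jog '[0,0.6,0,-0.3,0, 0,1.2,0,-0.5,0, 0,1.9,0,-0.7,0, 0,2.6,0,-0.8,0, 0,3.3,0,-0.8,0, 0,4.0,0,-0.8,0, 0,4.6,0,-0.8,0, 0,5.2,0,-0.7,0, 0,5.7,0,-0.7,0, 0,6.2,0,-0.7,0, 0,6.7,0,-0.7,0, 0,7.2,0,-0.7,0]'; python3 -m jog '[0,0.5,0,0,0, 0,0.8,0,0,0, 0,0.8,0,0,0, 0,0.8,0,0,0, 0,0.8,0,0,0]'
python3 - <<'E'
from h import *
a=optics.grab_frame("scene"); cv2.imwrite("pics/s5.png",cv2.resize(a[165:270,180:420][:,:,::-1],None,fx=3,fy=3,interpolation=cv2.INTER_CUBIC))
E
```

```text
clock: 11.5
eef_pos: [0.5126, -0.1492, 0.2037]
tcp_rot: [0.001, 0.704, 0.711, -0.0]
contact_force: [-0.3, -0.4, 0.2]
grip_width: 0.0194
clock: 12.0
eef_pos: [0.5126, -0.1415, 0.2036]
tcp_rot: [0.001, 0.704, 0.71, -0.0]
contact_force: [-0.2, 0.3, -1.1]
grip_width: 0.0193
```

View pics/s5.png

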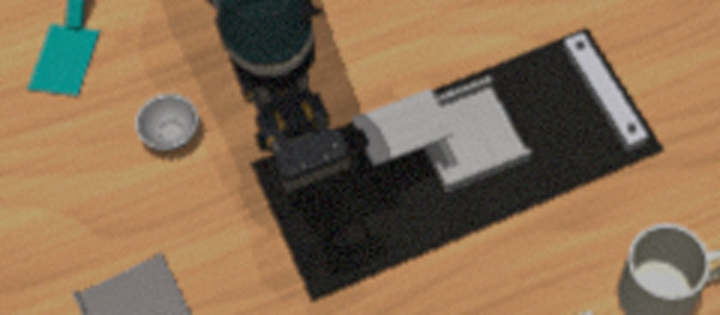

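Flipped: the carrier lies open side up, roughly (430,90)–(530,180) in the crop. Backing off, lowering the blade and measuring the carrier and the bar.

```bash
python3 -m jog '[0,-3,0,-0.5,0, 0,-7,0,-0.5,0, 0,-10,0,-0.5,0, 0,-10,0,3,0, 0,-10,0,5.5,0, 0,-10,0,6.6,0, 0,-10,0,6.6,0, 0,-10,0,6.6,0]'
python3 - <<'E'
from h import *
for n in("top","scene"):
    a=optics.grab_frame(n); cv2.imwrite(f"pics/{n}6.png",a[:,:,::-1])
    for d in optics.cut_out(n,"carrier")[:1]:
        m=d["pixels"].astype(np.uint8); c=max(cv2.findContours(m,0,2)[0],key=cv2.contourArea)
        w=np.array([back(n,q[0][0],q[0][1],.016)[:2] for q in c])*1000
        r=cv2.minAreaRect(w.astype(np.float32)); print(n,d["score"],np.round(r[0],1),np.round(r[1],1),r[2],cv2.boxPoints(r).round(0).tolist())
a=cv2.imread("pics/top6.png"); g=cv2.cvtColor(a,cv2.COLOR_BGR2GRAY); h=cv2.cvtColor(a,cv2.COLOR_BGR2HSV)
m=((g>110)&(h[:,:,1]<60)).astype(np.uint8); m[:,:249]=0;m[:,263:]=0;m[:174]=0;m[226:]=0
print(cv2.minAreaRect(np.argwhere(m)[:,::-1].astype(np.float32)))
w=np.array([back("top",u,v,.024)[:2] for v,u in np.argwhere(m)])*1000; r=cv2.minAreaRect(w.astype(np.float32)); print("bar",r,cv2.boxPoints(r).round(1).tolist())
v,u=np.array(optics.mark_of("scene","stop_face")[0]["point"])*[400,640]; print(back("scene",u,v,.004))
t=a[165:235,235:415]; s=cv2.imread("pics/scene6.png")[165:270,180:420]
o=np.zeros((525,720,3),np.uint8); o[:210,:540]=cv2.resize(t,None,fx=3,fy=3,interpolation=2); o[210:]=cv2.resize(s,None,fx=3,fy=3,interpolation=2); cv2.imwrite("pics/c6.png",o)
E
```

```text
clock: 12.85
eef_pos: [0.5142, -0.2416, 0.1386]
tcp_rot: [0.002, 0.704, 0.711, -0.0]
contact_force: [-0.0, 0.4, -0.4]
grip_width: 0.019
top 0.77 [515.3  51.3] [ 98.6 105.9] 89.9115982055664 [[462.0, 2.0], [568.0, 2.0], [568.0, 101.0], [462.0, 101.0]]
scene 0.74 [514.8  45.7] [114.5 101.5] 0.2869936525821686 [[457.0, 96.0], [458.0, -5.0], [572.0, -5.0], [572.0, 97.0]]
((253.5, 199.5), (45.0, 7.0), 90.0)
bar ((527.1824340820312, 211.72467041015625), (144.68524169921875, 22.154565811157227), 1.2493137121200562) [[454.6000061035156, 221.1999969482422], [455.1000061035156, 199.10000610351562], [599.7000122070312, 202.1999969482422], [599.2999877929688, 224.39999389648438]]
[0.53349668 0.20023586 0.004     ]
```

View pics/c6.png

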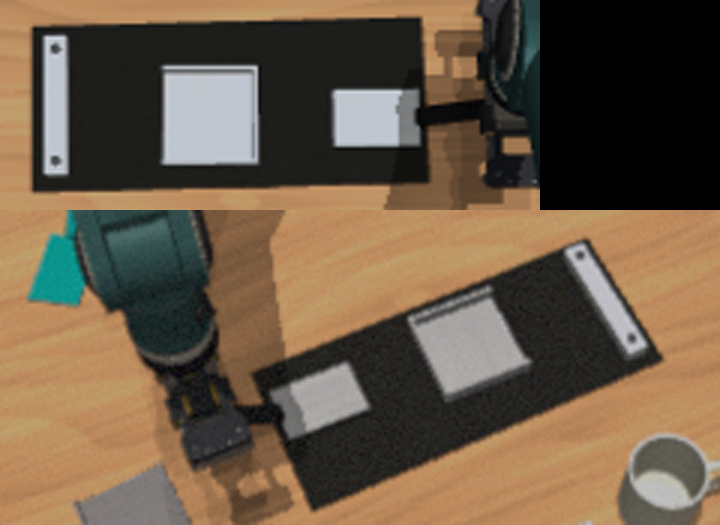

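The carrier is at (0.515, 0.049), about 90°. The bar face is at y≈0.20, 91.2°, with a lateral offset of about 12 mm, well within the bar. Turning the blade to 91.2° and pushing.

```bash
python3 -m jog '[0,0,0,0.1,-0.7, 0,0,0,0.1,-0.7, 0,0,0,0.1,-0.7]'; python3 -m jog '[0,4,0,0,0, 0,6.5,0,0,0, 0,7.5,0,0,0, 0,8.5,0,0,0, 0,9.5,0,0,0, 0,10.5,0,0,0, 0,11.5,0,0,0, 0,12.5,0,0,0, 0,13.5,0,0,0, 0,14.5,0,0,0, 0,15.3,0,0,0, 0,16,0,0,0]'; python3 -m jog '[0,0.4,0,0,0, 0,0.8,0,0,0, 0,0.8,0,0,0]'
python3 - <<'E'
from h import *
s=status.read_state(); M=Rq(s["tcp_rot"]); print(np.degrees(np.arctan2(M[1,0],M[0,0])),np.array(s["eef_pos"])+M[:,0]*.1626)
E
```

```text
clock: 13.4
eef_pos: [0.5141, -0.2418, 0.1381]
tcp_rot: [0.002, 0.699, 0.715, -0.0]
contact_force: [0.0, -0.0, -1.6]
grip_width: 0.0193
clock: 14.6
eef_pos: [0.5106, -0.0811, 0.1375]
tcp_rot: [0.002, 0.699, 0.715, -0.0]
contact_force: [-0.1, -1.9, -0.2]
grip_width: 0.0193
clock: 14.9
eef_pos: [0.5104, -0.0723, 0.1375]
tcp_rot: [0.002, 0.699, 0.715, -0.0]
contact_force: [0.8, -0.7, -1.8]
grip_width: 0.0196
91.31538309922804 [0.50664115 0.09028094 0.13699341]
```

```bash
python3 -m jog '[0,0.3,0,0,0, 0,0.6,0,0,0, 0,0.8,0,0,0, 0,0.8,0,0,0]';python3 -m jog '[0,0.2,0,0,0, 0,0.4,0,0,0, 0,0.4,0,0,0]'
python3 - <<'E'
from h import *
a=optics.grab_frame("top"); b=optics.grab_frame("scene")
o=np.zeros((525,720,3),np.uint8); o[:210,:540]=cv2.resize(a[165:235,235:415],None,fx=3,fy=3,interpolation=2); o[210:]=cv2.resize(b[165:270,210:450],None,fx=3,fy=3,interpolation=2); cv2.imwrite("pics/c7.png",o[:,:,::-1])
E
```

```text
clock: 15.3
eef_pos: [0.5101, -0.0639, 0.1374]
tcp_rot: [0.002, 0.699, 0.715, 0.0]
contact_force: [-1.3, 0.0, -1.6]
grip_width: 0.0199
clock: 15.6
eef_pos: [0.5103, -0.0611, 0.1376]
tcp_rot: [0.003, 0.699, 0.715, -0.0]
contact_force: [-0.1, -4.7, -0.3]
grip_width: 0.0194
```

View pics/c7.png

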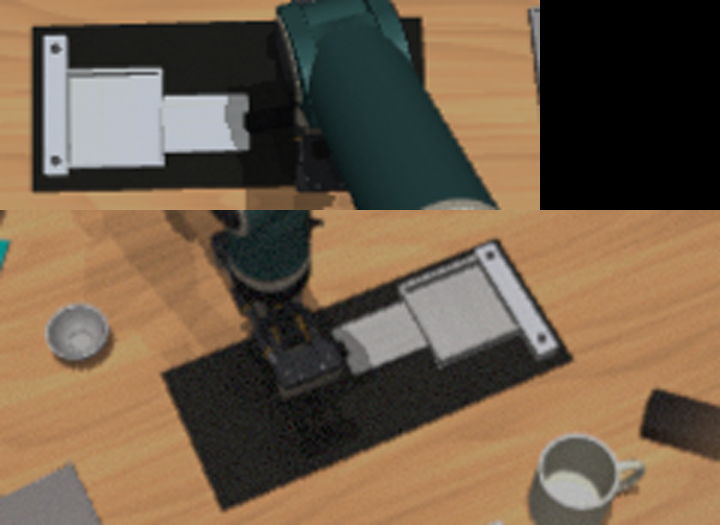

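The carrier touches the bar and the force has risen to 4.7 N. One firmer press will square it.

```bash
python3 -m jog '[0,0.3,0,0,0, 0,0.5,0,0,0, 0,0.7,0,0,0, 0,0.7,0,0,0]'; python3 -m jog '[0,0.3,0,0,0, 0,0.5,0,0,0, 0,0.5,0,0,0]'
```

```text
clock: 16.1
eef_pos: [0.5106, -0.0601, 0.1385]
tcp_rot: [0.005, 0.7, 0.714, -0.003]
contact_force: [0.1, -16.3, 5.0]
grip_width: 0.0196
clock: 16.4
eef_pos: [0.5111, -0.0592, 0.1391]
tcp_rot: [0.008, 0.701, 0.713, -0.005]
contact_force: [1.1, -12.8, 3.2]
grip_width: 0.0199
```

```bash
python3 -m jog '[0,-1,0,0,0, 0,-4,0,0,0, 0,-8,0,0,0, 0,-8,0,-5,0, 0,-8,0,-9,0, 0,-8,0,-9,0, 0,-8,0,-9,0]'
python3 - <<'E'
from h import *
s=status.read_state(); a=optics.grab_frame("wrist"); cv2.imwrite("pics/w8.png",a[:,:,::-1]); g=cv2.cvtColor(a,cv2.COLOR_RGB2GRAY).astype(int)
print(g[95:125,290].tolist()); 
for v in (10,90): print(v,g[v,262:384:3].tolist())
t=optics.grab_frame("top"); b=optics.grab_frame("scene")
cv2.imwrite("pics/top8.png",t[:,:,::-1]);cv2.imwrite("pics/scene8.png",b[:,:,::-1])
o=np.zeros((560,800,3),np.uint8); o[:280,:400]=cv2.resize(t[165:235,235:335],None,fx=4,fy=4,interpolation=2); o[:280,400:]=cv2.resize(b[165:235,330:430],None,fx=4,fy=4,interpolation=2)
o[280:,:448]=cv2.resize(a,(448,280)); cv2.imwrite("pics/c8.png",o[:,:,::-1])
E
```

```text
clock: 17.1
eef_pos: [0.5122, -0.1372, 0.2309]
tcp_rot: [0.008, 0.701, 0.713, -0.004]
contact_force: [-0.3, -0.3, -2.3]
grip_width: 0.0195
[184, 185, 184, 184, 184, 184, 184, 184, 183, 182, 182, 182, 182, 182, 167, 108, 52, 55, 54, 52, 54, 53, 51, 51, 51, 51, 50, 49, 50, 51]
10 [65, 66, 66, 104, 235, 236, 234, 236, 236, 237, 235, 234, 234, 236, 233, 237, 234, 235, 237, 236, 235, 231, 235, 235, 232, 237, 235, 235, 237, 235, 233, 230, 233, 235, 233, 234, 232, 94, 68, 64, 65]
90 [56, 57, 58, 59, 140, 182, 181, 183, 184, 183, 183, 181, 181, 179, 179, 182, 184, 181, 190, 184, 182, 181, 182, 183, 177, 186, 182, 183, 186, 182, 179, 176, 179, 178, 180, 177, 71, 55, 62, 62, 61]
```

View pics/c8.png

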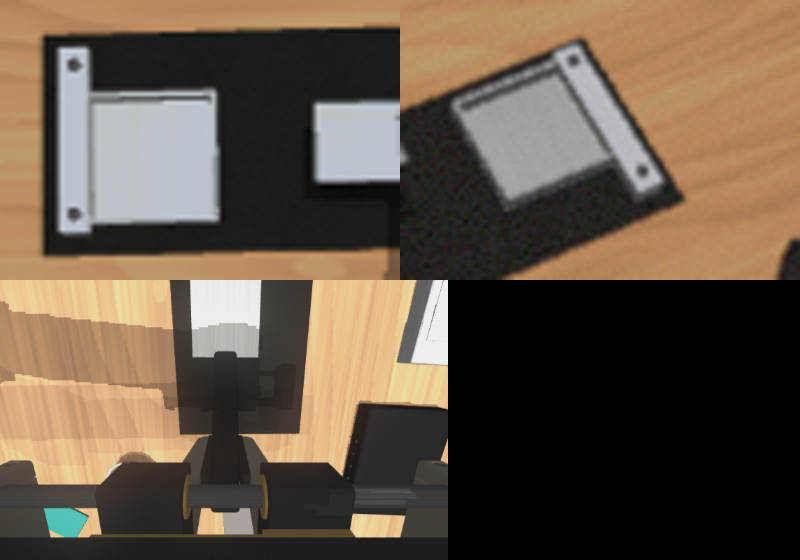

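The carrier lies flush and square against the bar: no gap in the top or scene crop, edges parallel. The spatula is unchanged in the grip. Returning it over the rest.

```bash
python3 -m jog '[0,-4,-1,0,0, 0,-8,-2,0,0, 0,-12,-3,0,8, 0,-16,-4,0,16, 0,-20,-5,0,24, 0,-21.1,-5.7,0,32, 0,-21.1,-5.7,0,40, 0,-21.1,-5.7,0,48, 0,-21.1,-5.7,0,56, 0,-21.1,-5.7,0,64, 0,-21.1,-5.7,0,72, 0,-21.1,-5.7,0,80]'; python3 -m jog '[0,0,0,0,8, 0,0,0,0,8, 0,0,0,0,8]'
python3 - <<'E'
from h import *
s=status.read_state(); M=Rq(s["tcp_rot"]); p=np.array(s["eef_pos"]); print(p, M.round(4).tolist(),np.degrees(np.arctan2(M[1,0],M[0,0])))
d=np.array([.4593,-.3497,.1304])-p; print("tool shift cm",(M.T@d*100).round(2))
tip=p+M@np.array([.1626,0,.1264]); rear=p+M@np.array([.0726,0,.1264]); print("tip,rear",tip,rear)
a=optics.grab_frame("wrist"); cv2.imwrite("pics/w9.png",a[:,:,::-1])
E
```

```text
clock: 18.45
eef_pos: [0.4573, -0.3482, 0.2304]
tcp_rot: [0.007, 0.996, 0.093, -0.001]
contact_force: [-0.1, -0.1, -1.2]
grip_width: 0.0196
clock: 18.75
eef_pos: [0.457, -0.3475, 0.2291]
tcp_rot: [0.006, 1.0, 0.026, -0.002]
contact_force: [-0.3, -1.2, -2.1]
grip_width: 0.0197
[ 0.45701271 -0.34745987  0.22914949] [[0.9987, 0.0514, -0.0034], [0.0513, -0.9986, -0.0129], [-0.0041, 0.0127, -0.9999]] 2.9407612730734343
tool shift cm [0.26 0.11 9.88]
tip,rear [ 0.61896431 -0.34074868  0.10209691] [ 0.52908358 -0.34536595  0.10246435]
```

View pics/w9.png

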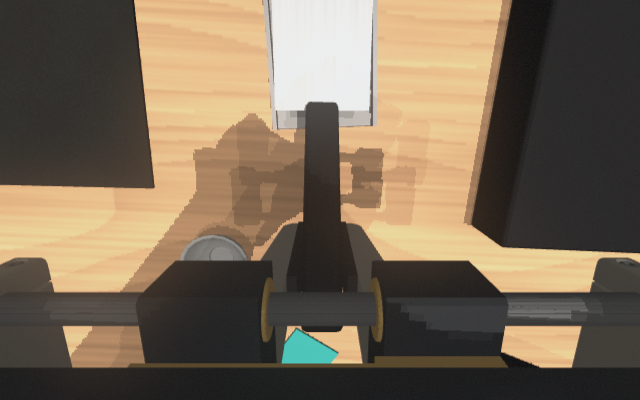

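The blade hangs squarely over the rest (rest edges at columns ~272 and ~376). Lowering to the recorded grasp pose.

```bash
python3 -m jog '[0,0.3,0.1,2,0, 0,0.3,0.1,5,0, 0,0.3,0.1,7.5,0, 0,0.3,0.1,9,0, 0,0.3,0.1,9.5,0, 0,0.3,0.1,9.8,0, 0,0.3,0.1,9.8,0]'; python3 -m jog '[0,0,0,0,0, 0,0,0,0.1,0, 0,0,0,0.1,0]'
```

```text
clock: 19.5
eef_pos: [0.4603, -0.35, 0.1321]
tcp_rot: [0.007, 1.0, 0.026, -0.001]
contact_force: [0.8, -0.5, -2.1]
grip_width: 0.0193
clock: 19.8
eef_pos: [0.4607, -0.3502, 0.1317]
tcp_rot: [0.007, 1.0, 0.026, -0.001]
contact_force: [-0.1, 0.2, -1.0]
grip_width: 0.0195
```

```bash
python3 -m jog '[0,0,0,0.1,0, 0,0,0,0.2,0, 0,0,0,0.2,0]'; python3 -m jog '[1,0,0,0,0, 1,0,0,0,0, 1,0,0,0,0, 1,0,0,0,0, 1,0,0,0,0, 1,0,0,0,0, 1,0,0,0,0, 1,0,0,0,0, 1,0,0,0,0]'; python3 -m jog '[1,0,0,-2,0, 1,0,0,-6,0, 1,0,0,-10,0, 1,0,0,-14,0, 1,0,0,-17,0, 1,0,0,-17,0, 1,0,0,-17,0]'
python3 - <<'E'
from h import *
a=optics.grab_frame("wrist"); t=optics.grab_frame("top"); b=optics.grab_frame("scene")
o=np.zeros((600,800,3),np.uint8); o[:300,:480]=cv2.resize(a,(480,300)); o[:280,480:]=cv2.resize(t[165:235,235:315],None,fx=4,fy=4,interpolation=2)
o[300:600,:800]=cv2.resize(b[130:310,120:600],(800,300),interpolation=2); cv2.imwrite("pics/c10.png",o[:,:,::-1])
E
```

```text
clock: 20.1
eef_pos: [0.4606, -0.3506, 0.1301]
tcp_rot: [0.007, 1.0, 0.025, -0.0]
contact_force: [-1.8, -0.1, 3.7]
grip_width: 0.0195
clock: 21.0
eef_pos: [0.4606, -0.3505, 0.1301]
tcp_rot: [0.007, 1.0, 0.025, -0.0]
contact_force: [-0.3, 0.1, 0.2]
grip_width: 0.0895
clock: 21.7
eef_pos: [0.4606, -0.348, 0.3006]
tcp_rot: [0.008, 1.0, 0.025, 0.0]
contact_force: [-0.6, 0.0, 0.1]
grip_width: 0.0918
```

View pics/c10.png

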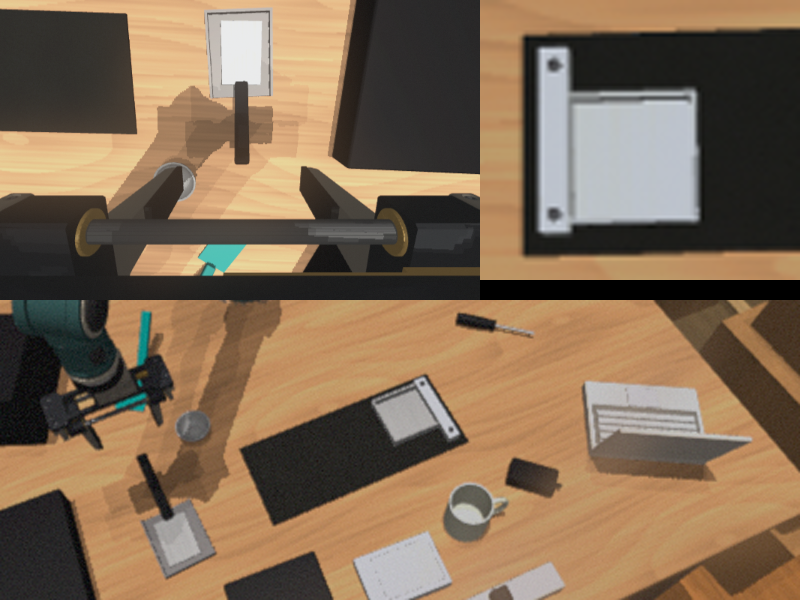

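The blade lies flat in the rest inside the rims, at (240,50) in the wrist inset, with the handle over the open end. The carrier is still open side up and flush against the bar, nothing else appears to have moved, and the gripper is clear.

```bash
python3 -c "
from bench import arm; print(arm.sign_off())"
```

```text
the job is handed in; nothing more can be done
None
```

The job is done and handed in at about 22 s of the 59 s. With the steel spatula I flipped the carrier open side up and pushed it against the stop bar. I then laid the spatula back in its rest and moved the gripper clear.

- **Carrier:** in the last top and scene pictures it lies open side up with no visible gap to the bar and its edges parallel to it. It sits about 12 mm off the bar's centre sideways, still fully on the bar. I judged flushness by eye at about 3 mm per pixel in the top view. The push also stopped dead at 13–16 N.
- **Spatula:** the blade lies flat inside the rims, with the handle over the open end. On release the wrist force fell to about zero.
- **Other things:** nothing else looks moved in the last pictures, and I saw no sign of the gripper or arm touching the carrier. The largest wrist force I read was about 17 N.

**What went wrong or disagreed:**
- My first grasp closed too slowly and missed; the spatula did not move, and the second try held.
- The firm press left the tool tilted by just under 1°, which did not affect putting the spatula back.
- The cameras put the stop bar's face anywhere from y = 0.200 to 0.209 m, so I relied on contact rather than on position.

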